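# Put two stacks of returned pipe fittings away in their bins

### The arm

A 7-joint arm with a two-finger parallel gripper is mounted at the origin on the work surface. World frame = base frame: x ahead of the robot, y to its left, z up, the work surface at z = 0. Lengths are in m, angles in rad, forces in N, time in s.
With the tool pointing down it reaches from about 0.4 to 0.85 m from the base axis. Payload 10.4 kg.
Tool frame: the origin (TCP) lies on the centre line of the jaws, within the pads' length; the fingertips stand 11 mm ahead of it and the grasp point (between the pads) lies 8 mm behind it (tip_reach is the distance from the TCP to the fingertips, in m); z points along the fingers, y is the line along which they close (so a half turn about z gives the same grasp; the last joint's range is limited). The gripper opens to 85 mm and grips with 20 to 120 N. Pads are 22 mm wide; open, the fingers measure 114 mm over their backs; the gripper's body (76 mm by 85 mm) begins 54 mm behind the grasp point. The pads swing forward as they close: fully open they stand 13 mm farther back than shut.
Start: joints at [1.26, 0.332, -0.065, 1.46, 0.022, 1.35, -0.088], TCP at [0.177, -0.599, 0.242] pointing down, gripper open.
Joint ranges: [-2.6, 2.6], [-0.5, 2.12], [-1.47, 1.34], [0.16, 2.42], [-1.27, 4.41], [0.06, 2.06], [-2.6, 2.6]. Speed limits (rad/s): [2.22, 2.22, 2.79, 2.79, 3.14, 3.14, 3.14].

### API

Orientations are given as a unit quaternion [x, y, z, w].
In Python, from workcell import get_obs, camera, hand_in, tip_reach gives the robot as it stands. The module is installed in compiled form; this text tells all that it offers.
- The arm moves only by the tool move_arm, never from a script. Its argument "plan" is a list of rows, each an object with "delta_pos": the shift along the tool's x, y, z in a scale on which 1.0 is 0.75 m, a list of three; "turn": the turn, a rotation vector about the tool's x, y, z in parts of the range, where 1.0 means 2 rad, a list of three; "fingers": the closure, from 0 (fully open) to 1 (shut). A call has 1 to 12 rows; each row is the pose to reach, as a shift and turn from the pose commanded when the call began, along the tool's axes at that moment; what a row does not reach only later rows make up. A row lasts 1/8 s, in which the tool goes at most 62.5 mm and 10.7 degrees, less where a joint would pass 70% of its speed; a pose out of reach is approached as far as the arm can. A call with a gripper value outside its range is refused whole. The fingers move at their own pace and stop on an object; "force" is the grip in N (left out, the last holds). Time passes only in rows, so rows that repeat a pose let the fingers close. It gives the time, the measured TCP pose, the force, the opening and the grip force at its end, in the units of the state.
- get_obs(): the state, without advancing time (a new reading comes with each control period).
- camera(name): name is "scene" or "top" or "wrist"; returns a dict with "color" (480x640x3 uint8, red, green, blue), "range_z" (480x640 float32, m along the optical axis (not along the pixel's ray), 0 where there is no reading), "fx", "fy", "cx", "cy" (pixels), "R" (3x3) and "t" (3): a world point X has camera coordinates R X + t; the wrist camera has in their place "tool_from_camera" (4x4, takes a point from camera to tool coordinates, whose origin is the TCP and whose axes are the flange's). Camera axes: x right, y down, z forward; pixel columns grow to the right and rows downward; lengths in m; the calibration is good to about 2 mm. A picture is of the moment at which its call begins: read the wrist's pose just before it.
- hand_in(): hands the job in; it is judged then, once.
The state is a dict: "clock": time; "joint_pos": joint angles; "joint_velocities": joint speeds; "tau": joint torques, N m; "position": TCP position; "ee_rot": TCP orientation; "ft_force": force on the tool from outside, world axes, zero at the start; "torque": the same for the moment, N m; "grip_width": opening from 0.0 (shut) to 1.0 (fully open); "grasp_force": force on a finger pad.
Only numpy, scipy, OpenCV 4.12 (cv2) and the standard library are available. Lean on these libraries where they do the work, as an engineer would, in place of code of your own. Each camera call takes 0.05 s, during which the arm holds its last target. There are 200 camera calls.

### The job

Five returned pipe fittings stand in two stacks on the store room counter. Take the stacks apart from the top and put every fitting away in the bin that already holds its kind, standing level on the clear floor in front of the stock, the same way up as it stands now. Set each one down gently: none may be toppled or dropped.

Things in the scene. Friction and masses are not known exactly. Their poses are not given: they have to be found in the camera images.
- coupling: Light grey plastic pipe coupling: a plain round sleeve, outside diameter 64 mm, open bore 48 mm, 52 mm tall, 0.1 kg. Bottom of one of the two stacks, with the white cap or the blue nut on it. Origin: centre of its underside; z points up along its axis.
- socket: Brass hexagonal pipe socket: six-sided sleeve, 58 mm across the flats (67 mm over the corners), bore 46 mm, 52 mm tall, 0.35 kg; one flat faces along the body's x axis, the others every 60 degrees from it. Bottom of one of the two stacks, with the white cap or the blue nut on it. Origin: centre of its underside; z points up along its axis.
- cap: White plastic pipe end cap, closed flat top, outside diameter 54 mm, 38 mm tall, 0.05 kg. Second in one of the two stacks; the black iron cap may stand on it. Origin: centre of its underside; z points up along its axis.
- nut: Blue ribbed plastic compression nut, outside diameter 54 mm, open bore 34 mm, 38 mm tall, 0.06 kg. Second in one of the two stacks; the black iron cap may stand on it. Origin: centre of its underside; z points up along its axis.
- iron_cap: Black iron pipe cap, closed top, 41 mm in diameter with a 44 mm bead round its foot (lowest 8 mm), 30 mm tall, 0.16 kg. Third and topmost, on the white cap or the blue nut. Origin: centre of its underside; z points up along its axis.
- bin_coupling: Blue picking bin, fixed, with a grey coupling standing at its rear. 100 mm wide, 204 long; floor and walls 3 mm; walls 32 mm high in front, 60 mm at the back, the sides rising to 60 mm at the origin. Origin: on its underside, below the middle of the clear floor, which is 94 mm wide (y) and runs from x = -66 mm (front wall) to +66 mm (stock). x to the rear, z up. Five stand in a row.
- bin_socket: Red picking bin, fixed, with a brass socket standing at its rear. 100 mm wide, 204 long; floor and walls 3 mm; walls 32 mm high in front, 60 mm at the back, the sides rising to 60 mm at the origin. Origin: on its underside, below the middle of the clear floor, which is 94 mm wide (y) and runs from x = -66 mm (front wall) to +66 mm (stock). x to the rear, z up. Five stand in a row.
- bin_cap: Green picking bin, fixed, with a white end cap standing at its rear. 100 mm wide, 204 long; floor and walls 3 mm; walls 32 mm high in front, 60 mm at the back, the sides rising to 60 mm at the origin. Origin: on its underside, below the middle of the clear floor, which is 94 mm wide (y) and runs from x = -66 mm (front wall) to +66 mm (stock). x to the rear, z up. Five stand in a row.
- bin_nut: Yellow picking bin, fixed, with a blue ribbed nut standing at its rear. 100 mm wide, 204 long; floor and walls 3 mm; walls 32 mm high in front, 60 mm at the back, the sides rising to 60 mm at the origin. Origin: on its underside, below the middle of the clear floor, which is 94 mm wide (y) and runs from x = -66 mm (front wall) to +66 mm (stock). x to the rear, z up. Five stand in a row.
- bin_iron_cap: White picking bin, fixed, with a black iron cap standing at its rear. 100 mm wide, 204 long; floor and walls 3 mm; walls 32 mm high in front, 60 mm at the back, the sides rising to 60 mm at the origin. Origin: on its underside, below the middle of the clear floor, which is 94 mm wide (y) and runs from x = -66 mm (front wall) to +66 mm (stock). x to the rear, z up. Five stand in a row.
Mind the look-alikes: they are no part of the job. Of the things that look like the cap, the middle-sized one is meant.

How it is judged:
At the end, for the whole second after the job is handed in: Each fitting stands released and at rest on the floor of its own kind's bin (underside less than 8 mm above the bin's), upright within 0.12 rad, its axis at most 46 mm in front of the bin origin, 56 mm behind it and 26 mm to either side (anywhere that it fits on the clear floor) (x of coupling in the frame of bin_coupling between -0.046 and 0.056 m and y of coupling in the frame of bin_coupling between -0.026 and 0.026 m and z of coupling in the frame of bin_coupling below 0.008 m and angle between each of coupling, socket, cap, nut, iron_cap's own z axis and vertical below 0.12 rad and linear speed of each of coupling, socket, cap, nut, iron_cap below 0.02 m/s and angular speed of each of coupling, socket, cap, nut, iron_cap below 0.2 rad/s and contact force between the fingers and coupling below 0.05 N and x of socket in the frame of bin_socket between -0.046 and 0.056 m and y of socket in the frame of bin_socket between -0.026 and 0.026 m and z of socket in the frame of bin_socket below 0.008 m and contact force between the fingers and socket below 0.05 N and x of cap in the frame of bin_cap between -0.046 and 0.056 m and y of cap in the frame of bin_cap between -0.026 and 0.026 m and z of cap in the frame of bin_cap below 0.008 m and contact force between the fingers and cap below 0.05 N and x of nut in the frame of bin_nut between -0.046 and 0.056 m and y of nut in the frame of bin_nut between -0.026 and 0.026 m and z of nut in the frame of bin_nut below 0.008 m and contact force between the fingers and nut below 0.05 N and x of iron_cap in the frame of bin_iron_cap between -0.046 and 0.056 m and y of iron_cap in the frame of bin_iron_cap between -0.026 and 0.026 m and z of iron_cap in the frame of bin_iron_cap below 0.008 m and contact force between the fingers and iron_cap below 0.05 N); the robot touches nothing.
It fails at once if a fitting is toppled (leans more than 50 degrees) (angle between any of coupling, socket, cap, nut, iron_cap's own z axis and vertical above 0.87 rad).
It fails at once if a fitting is dropped or flung (faster than 0.8 m/s with no finger on it, as after a fall of 30 mm) ((linear speed of coupling above 0.8 m/s and contact force between the fingers and coupling below 0.02 N) or (linear speed of socket above 0.8 m/s and contact force between the fingers and socket below 0.02 N) or (linear speed of cap above 0.8 m/s and contact force between the fingers and cap below 0.02 N) or (linear speed of nut above 0.8 m/s and contact force between the fingers and nut below 0.02 N) or (linear speed of iron_cap above 0.8 m/s and contact force between the fingers and iron_cap below 0.02 N)).
It also fails if it takes over 120 s, if anything falls off the work surface, if the arm or the gripper's body presses on something with over 40 N, if the wrist force passes 120 N, or if a joint passes its speed limit or range.

## Working session

There is one attempt and no reset: what is moved stays moved. The work goes in short steps, Python scripts to look and compute and a tool call to move; the robot and the scene stay as the last step left them, time stands still between calls to the robot, and variables do not carry over. Pictures are saved under pics/ and viewed, at most 14 in all, crops included, and the job is handed in when it is done.

Besides the shell and the picture viewer there is one more tool, called after ">>>" as name(argument=value, ...), one argument or row to a line, values as JSON. move_arm: Moves the arm, as the interface text tells. Its arguments: {"type":"object","properties":{"plan":{"type":"array","items":{"type":"object","properties":{"delta_pos":{"type":"array","items":{"type":"number"}},"turn":{"type":"array","items":{"type":"number"}},"fingers":{"type":"number"}}}},"force":{"type":"number"}},"required":["plan"]}

```bash
mkdir -p pics; python3 - <<'E'
from workcell import *
import cv2,numpy as np
print(get_obs(),tip_reach)
for n in("scene","top"):
    c=camera(n);cv2.imwrite(f"pics/{n}0.png",c["color"][:,:,::-1]);np.savez(f"{n}0.npz",**c);print(c["R"],c["t"],c["fx"],c["cx"],c["cy"])
E
```

```text
{'clock': 0.0, 'joint_pos': array([ 1.26037739,  0.33285413, -0.0646954 ,  1.46094744,  0.02158998,
        1.34989032, -0.08849006]), 'joint_velocities': array([ 0.00146295,  0.00142504,  0.00184118,  0.00050234, -0.00209364,
       -0.00031472, -0.00048893]), 'tau': array([-4.06590325e-04, -6.25443721e+01,  4.93880978e-02, -3.91594863e+01,
        1.62703462e-02,  1.01547901e-02,  9.23768880e-06]), 'position': array([ 0.1773074 , -0.59894706,  0.24152406]), 'ee_rot': array([ 9.89660890e-01,  1.43425346e-01, -1.28961147e-04, -6.90155586e-04]), 'ft_force': array([0.31603653, 1.37541525, 0.60879202]), 'torque': array([ 0.00482045, -0.02978861, -0.03818512]), 'grasp_force': 0.0, 'grip_width': 1.0011282474044216} 0.011
[[-0.70478402  0.70942057 -0.00139014]
 [ 0.54065429  0.53584997 -0.64850424]
 [-0.45931735 -0.45780702 -0.76120977]] [ 0.35422602 -0.17487892  0.99583112] 439.8317593576963 324.0016440459768 244.01752085061705
[[ 0.16086153 -0.98696895  0.00398212]
 [-0.96374973 -0.15794474 -0.21503471]
 [ 0.21286154  0.03075304 -0.97659829]] [-0.07426864  0.47160428  0.9671115 ] 490.3188632758459 321.00256633161 240.13831599582045
```

View pics/scene0.png

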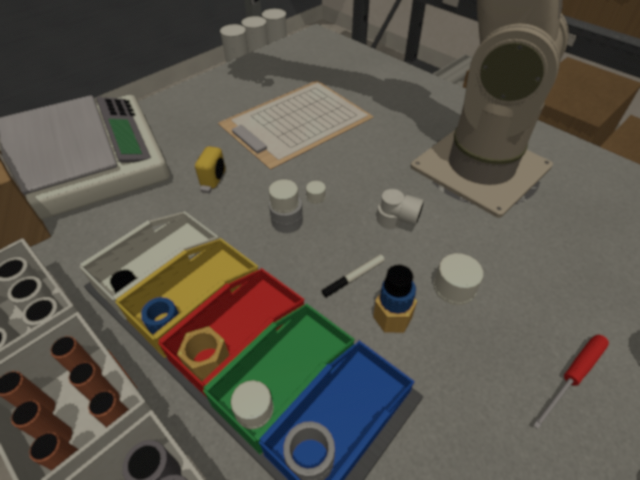

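View pics/top0.png

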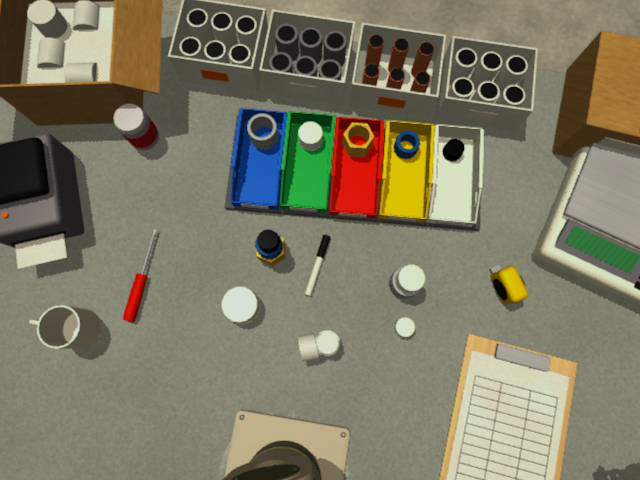

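Scene: stack A (black iron cap / blue nut / brass socket) is at top px (269,245), scene px (398,290). Stack B (white cap on grey coupling) is at top px (410,280), scene px (285,200).

White-cap candidates in the top view are the one on the coupling (410,280), a large one (240,305), a small one (405,327) and an elbow/tee fitting (320,345). The middle-sized one is on the stack. The bin stocks and the cups also look alike and stay put.

```bash
cat > h.py <<'E'
import numpy as np,cv2
from workcell import *
def cloud(c):
    z=c["range_z"];v,u=np.mgrid[:480,:640]
    P=np.stack([(u-c["cx"])/c["fx"]*z,(v-c["cy"])/c["fy"]*z,z],-1)
    W=(P-c["t"])@c["R"]; W[z==0]=np.nan
    return W
def fit(W,m):
    p=W[m][:,:2].astype(np.float32); (x,y),r=cv2.minEnclosingCircle(p)
    return np.round([x,y,r*2,np.median(W[m][:,2]),len(p),*p.mean(0)],4)
E
python3 - <<'E'
from h import *
T=np.load("top0.npz");S=np.load("scene0.npz")
WT,WS=cloud(T),cloud(S)
print("floor",np.nanmedian(WT[300:330,340:380,2]),np.nanmedian(WS[200:260,340:370,2]))
def win(W,u,v,s=22):
    m=np.zeros(W.shape[:2],bool);m[v-s:v+s,u-s:u+s]=1;return m
for n,W,u,v in(("A",WT,269,243),("B",WT,410,280),("big",WT,240,305),("small",WT,405,327),("A s",WS,398,280),("B s",WS,284,192)):
    m=win(W,u,v);z=W[...,2];h=np.nanpercentile(z[m],97);
    print(n,h,fit(W,m&(z>h-.006)))
# bins
for nm,W in(("top",WT),("scene",WS)):
    z=W[...,2];x=W[...,0];y=W[...,1]
    k=(z>.026)&(z<.075)&(x>.5)&(x<.85)&(y>-.3)&(y<.35)
    m=k.astype(np.uint8);n,l,st,ce=cv2.connectedComponentsWithStats(m)
    i=1+np.argmax(st[1:,4]);p=W[l==i][:,:2].astype(np.float32)
    r=cv2.minAreaRect(p);print(nm,r,cv2.boxPoints(r).round(4).tolist())
# stock colours/floor positions in bins
for u,v in((258,190),(306,190),(355,190),(405,190),(455,195)): print(WT[v,u])
H=cv2.resize(np.hstack([T["color"][215:320,215:455]]),None,fx=3,fy=3,interpolation=2)[:,:,::-1]
H2=cv2.resize(S["color"][165:345,255:435],None,fx=1.75,fy=1.75)[:,:,::-1]
H2=cv2.resize(H2,(315,315));H2=np.pad(H2,((0,0),(0,720-315),(0,0)))
cv2.imwrite("pics/crop.png",cv2.resize(np.vstack([H,H2]),(680,595)))
E
```

```text
floor -0.00016473318432953072 -0.00035032841876306287
A 0.12156397624451518 [4.476e-01 1.023e-01 4.190e-02 1.200e-01 3.350e+02 4.469e-01 1.021e-01]
B 0.09145447373524508 [ 4.235e-01 -1.869e-01  5.400e-02  8.940e-02  5.680e+02  4.230e-01
 -1.867e-01]
big 0.05476760232262053 [3.204e-01 1.437e-01 7.360e-02 5.190e-02 9.550e+02 3.202e-01 1.436e-01]
small 0.029538611567669 [ 3.309e-01 -1.962e-01  4.060e-02  2.810e-02  3.000e+02  3.307e-01
 -1.960e-01]
A s 0.12070934650487941 [4.481e-01 1.052e-01 4.150e-02 1.196e-01 5.110e+02 4.495e-01 1.058e-01]
B s 0.09065120356828414 [ 4.241e-01 -1.840e-01  5.510e-02  8.940e-02  4.790e+02  4.261e-01
 -1.821e-01]
top ((0.6516702175140381, -0.045154720544815063), (0.21042954921722412, 0.5241943001747131), 4.04668664932251) [[0.5281999707221985, 0.20890000462532043], [0.5651999711990356, -0.3140000104904175], [0.7750999927520752, -0.29919999837875366], [0.738099992275238, 0.22370000183582306]]
scene ((0.6518417596817017, -0.04379299283027649), (0.20873010158538818, 0.5265160799026489), 4.167951583862305) [[0.5285999774932861, 0.21119999885559082], [0.5669000148773193, -0.3138999938964844], [0.7750999927520752, -0.298799991607666], [0.7368000149726868, 0.2264000028371811]]
[0.57352585 0.15842613 0.01816986]
[0.59098144 0.05455958 0.01701291]
[ 0.60885545 -0.05180007  0.01582983]
[ 0.62744698 -0.16078078  0.01378888]
[ 0.63421699 -0.27122332  0.0128147 ]
```

View pics/crop.png

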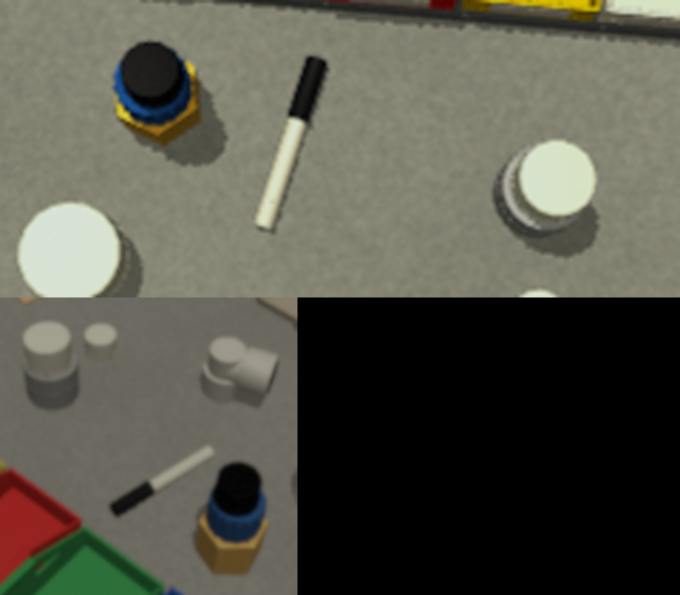

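Confirmed: stack B is the white cap (54 mm) on the grey coupling, and stack A is iron cap, nut, socket. The other white caps measure 74 mm and 41 mm. Now I'll measure the bins and the socket's flat angle.

```bash
python3 - <<'E'
from h import *
T=np.load("top0.npz");S=np.load("scene0.npz")
a=np.radians(4.1);ex=np.array([np.cos(a),np.sin(a)]);ey=np.array([-ex[1],ex[0]]);c0=np.array([.6517,-.0445])
for nm,D in(("top",T),("scene",S)):
    W=cloud(D);L=(W[...,:2]-c0)@np.stack([ex,ey],1);z=W[...,2];X,Y=L[...,0],L[...,1]
    hy,e=np.histogram(Y[(z>.035)&(z<.08)&(X>-.10)&(X<.0)],np.arange(-.28,.281,.004));print(nm,"ywalls",[(round(float(b),3),int(h)) for h,b in zip(hy,e) if h>25])
    m=(z>.03)&(z<.09)&(abs(Y)<.24);print("x range front",np.percentile(X[m],[.3,1,99,99.7]))
    hx,e=np.histogram(X[(z>.028)&(z<.09)&(abs(Y)<.24)],np.arange(-.12,-.08,.002));print(hx)
    hx,e=np.histogram(X[(z>.028)&(z<.09)&(abs(Y)<.24)],np.arange(.08,.12,.002));print(hx)
    for i in range(5):
        yc=.21-.105*i
        m=(abs(Y-yc)<.03)&(X>-.085)&(X<.01)&(z<.03)
        A=np.c_[X[m],Y[m]-yc,np.ones(m.sum())];s=np.linalg.lstsq(A,z[m],rcond=None)[0];print(i,m.sum(),s.round(4),np.std(A@s-z[m]).round(4))
# top edge heights along x of walls
W=cloud(T);L=(W[...,:2]-c0)@np.stack([ex,ey],1);z=W[...,2];X,Y=L[...,0],L[...,1]
for x in np.arange(-.1,.11,.02):
    m=(abs(X-x)<.006)&(abs(Y)<.265);print(round(float(x),2),np.percentile(z[m],[2,97,99]).round(3))
# surface in front
for u,v in((240,213),(470,228),(355,222)):print(W[v,u].round(4))
# socket/coupling points: scene cloud
for nm,D in(("top",T),("scene",S)):
    W=cloud(D);z=W[...,2]
    for n,c,r in(("sock",(.448,.104),.04),("coup",(.4238,-.1855),.04)):
        d=np.hypot(W[...,0]-c[0],W[...,1]-c[1])
        for lo,hi in((.01,.045),(.046,.056),(.058,.084),(.086,.096)):
            m=(d<r)&(z>lo)&(z<hi);p=W[m][:,:2]
            if len(p)<15:continue
            A=np.c_[2*p,np.ones(len(p))];s=np.linalg.lstsq(A,(p**2).sum(1),rcond=None)[0]
            print(nm,n,lo,hi,len(p),s[:2].round(4),np.sqrt(s[2]+s[0]**2+s[1]**2).round(4),"box",cv2.minAreaRect(p.astype(np.float32)))
E
```

```text
top ywalls [(-0.264, 218), (-0.26, 28), (-0.168, 108), (-0.164, 63), (-0.16, 143), (-0.156, 49), (-0.064, 67), (-0.06, 76), (-0.052, 104), (0.044, 78), (0.052, 66), (0.056, 38), (0.148, 89), (0.152, 59), (0.156, 82), (0.16, 62), (0.252, 72), (0.256, 129)]
x range front [-0.59935509 -0.57975851  0.32024448  0.32315204]
[  0   0   0   0   0   0   0 102 309 261  98  32  14  21  22  17  17  19
  16]
[139 151 136 166  77  66  39  52 326 765 519  80   4   0   0   0   0   0
   0]
0 1102 [ 0.0012 -0.0002  0.0149] 0.002
1 1102 [-0.0004  0.0017  0.0149] 0.0019
2 1110 [ 0.0002 -0.0002  0.0148] 0.0019
3 1118 [-0.0017  0.0006  0.0146] 0.002
4 1110 [-0.0011 -0.0015  0.0145] 0.0018
scene ywalls [(-0.264, 67), (-0.26, 532), (-0.256, 32), (-0.168, 34), (-0.164, 159), (-0.16, 48), (-0.156, 560), (-0.152, 36), (-0.06, 204), (-0.056, 55), (-0.052, 88), (-0.048, 522), (0.044, 58), (0.048, 225), (0.052, 57), (0.056, 460), (0.06, 93), (0.152, 144), (0.156, 160), (0.16, 187), (0.164, 316), (0.256, 135), (0.26, 246)]
x range front [-1.40743448 -1.40175337  0.30481067  0.30649172]
[  0   0   0   0   0   0   0
[... 2575 characters left out ...]
 0.05218151584267616), 45.97487258911133)
scene coup 0.01 0.045 393 [ 0.4229 -0.1835] 0.0315 box ((0.43510085344314575, -0.1697588711977005), (0.03085092455148697, 0.06311056017875671), 49.298973083496094)
scene coup 0.046 0.056 216 [ 0.4237 -0.1832] 0.029 box ((0.4278363883495331, -0.17535069584846497), (0.046767644584178925, 0.06283453106880188), 56.87565612792969)
scene coup 0.058 0.084 281 [ 0.424  -0.1848] 0.0266 box ((0.433060884475708, -0.17399823665618896), (0.029209844768047333, 0.053823795169591904), 49.53134536743164)
scene coup 0.086 0.096 460 [ 0.4252 -0.1831] 0.0191 box ((0.42416948080062866, -0.1836119145154953), (0.052634239196777344, 0.05175276845693588), 19.575767517089844)
```

```bash
cat >> h.py <<'E'
from scipy.spatial.transform import Rotation as Ro
def to(x,y,z,yaw=None):
    o=get_obs();R=Ro.from_quat(o["ee_rot"]);p=o["position"]
    print("pos",p.round(4),"tool delta",R.inv().apply(np.array([x,y,z])-p).round(4),"toolz",R.apply([0,0,1]).round(4),"tool y yaw",np.degrees(np.arctan2(*R.apply([0,1,0])[1::-1])).round(2))
E
python3 - <<'E'
from h import *
from scipy.optimize import minimize_scalar
for n,c in(("top",(.4465,.105)),("scene",(.447,.1073))):
    W=cloud(np.load(n+"0.npz"));z=W[...,2]
    d=W[...,:2]-c;r=np.linalg.norm(d,axis=-1);m=(r<.042)&(z>.008)&(z<.047);p=d[m]
    best=[]
    for t in np.radians(np.arange(-30,30,1)):
        N=np.array([[np.cos(t+k*np.pi/3),np.sin(t+k*np.pi/3)] for k in range(6)])
        e=(p@N.T).max(1);best.append((np.std(e),np.degrees(t),e.mean()))
    print(n,len(p),sorted(best)[:3])
to(.5,-.25,.30);to(.448,.104,.25)
E
```

```text
top 106 [(np.float64(0.000348182493697885), np.float64(-16.0), np.float64(0.028819832424366764)), (np.float64(0.00036931393428055404), np.float64(-14.999999999999998), np.float64(0.028828805274076833)), (np.float64(0.00039015536513009407), np.float64(-17.0), np.float64(0.028815436818447254))]
scene 493 [(np.float64(0.000595454490691496), np.float64(-16.0), np.float64(0.02873085572583247)), (np.float64(0.0006013444819553515), np.float64(-17.0), np.float64(0.028732602641381395)), (np.float64(0.0006332314593670759), np.float64(-14.999999999999998), np.float64(0.028730982147656625))]
pos [ 0.1773 -0.599   0.2416] tool delta [ 0.4085 -0.2431 -0.0581] toolz [-5.0e-04  1.2e-03 -1.0e+00] tool y yaw -73.51
pos [ 0.1773 -0.599   0.2416] tool delta [ 0.4591 -0.5973 -0.0077] toolz [-5.0e-04  1.2e-03 -1.0e+00] tool y yaw -73.51
```

Careful with the scale: shifts go in shares of 0.75 m and turns go in shares of 2 rad. That gives: -0.597 m / 0.75 = -0.796, 0.458 m / 0.75 = 0.6107, -1.3546 rad / 2 = -0.6773.

>>> move_arm(
  plan=[
    {"delta_pos": [0.5467,-0.32,-0.0773],"turn": [0,0,-0.6773],"fingers": 0},
    {"delta_pos": [0.5467,-0.32,-0.0773],"turn": [0,0,-0.6773],"fingers": 0},
    {"delta_pos": [0.5467,-0.32,-0.0773],"turn": [0,0,-0.6773],"fingers": 0},
    {"delta_pos": [0.5467,-0.32,-0.0773],"turn": [0,0,-0.6773],"fingers": 0},
    {"delta_pos": [0.5467,-0.32,-0.0773],"turn": [0,0,-0.6773],"fingers": 0},
    {"delta_pos": [0.5467,-0.32,-0.0773],"turn": [0,0,-0.6773],"fingers": 0},
    {"delta_pos": [0.5467,-0.32,-0.0773],"turn": [0,0,-0.6773],"fingers": 0},
    {"delta_pos": [0.5467,-0.32,-0.0773],"turn": [0,0,-0.6773],"fingers": 0},
    {"delta_pos": [0.6107,-0.796,-0.0533],"turn": [0,0,-0.6773],"fingers": 0.3},
    {"delta_pos": [0.6107,-0.796,-0.0533],"turn": [0,0,-0.6773],"fingers": 0.3},
    {"delta_pos": [0.6107,-0.796,-0.0533],"turn": [0,0,-0.6773],"fingers": 0.3},
    {"delta_pos": [0.6107,-0.796,-0.0533],"turn": [0,0,-0.6773],"fingers": 0.3},
  ],
  force=30,
)

```text
clock: 1.6
position: [0.4633, -0.0042, 0.2875]
ee_rot: [0.681, 0.732, -0.0, 0.0]
ft_force: [0.9, 1.0, -0.3]
grip_width: 0.706
grasp_force: 0.0
```

>>> move_arm(
  plan=[
    {"delta_pos": [0,0,0],"turn": [0,0,0],"fingers": 0.3},
    {"delta_pos": [0,0,0],"turn": [0,0,0],"fingers": 0.3},
    {"delta_pos": [0,0,0],"turn": [0,0,0],"fingers": 0.3},
  ],
)

```text
clock: 1.98
position: [0.4642, -0.0074, 0.2876]
ee_rot: [0.682, 0.731, -0.0, -0.0]
ft_force: [0.1, -0.8, -0.5]
grip_width: 0.698
grasp_force: 0.0
```

```bash
python3 - <<'E'
from h import *
to(.448,.104,.19)
o=get_obs();p=o["position"];print(o["grip_width"])
# fingertips in scene/top depth
ey=np.array([-.0715,.9974]);ex=np.array([.9974,.0715])
for n in("scene","top"):
    W=cloud(camera(n));d=W[...,:2]-p[:2];a=d@ex;b=d@ey;z=W[...,2]
    for s in(-1,1):
        m=(abs(b)<.02)&(a*s>.02)&(a*s<.075)&(z>.2)&(z<p[2]+.1)
        print(n,s,m.sum(),"tip below TCP",np.sort(p[2]-z[m])[-6:].round(4),"a",np.percentile(a[m],[2,98]).round(4) if m.sum() else "", "b",b[m].mean().round(4))
c=camera("wrist");np.savez("w0.npz",**c);print(c["tool_from_camera"])
cv2.imwrite("pics/w0.png",c["color"][:,:,::-1])
E
```

```text
pos [ 0.4642 -0.0074  0.2876] tool delta [ 0.1123 -0.0084  0.0976] toolz [-4.e-04  1.e-04 -1.e+00] tool y yaw 3.98
0.6981153196242502
scene -1 1319 tip below TCP [0.0051 0.0058 0.0058 0.0059 0.0061 0.0065] a [-0.0637 -0.0216] b 0.0075
scene 1 2453 tip below TCP [0.0049 0.0054 0.0057 0.0058 0.0062 0.0072] a [0.0214 0.0682] b 0.0064
top -1 0 tip below TCP [] a  b nan
top 1 0 tip below TCP [] a  b nan
[[ 1.06534074e-03 -9.62402318e-01 -2.71625924e-01  7.00137895e-02]
 [ 9.99999192e-01  8.36890213e-04  9.56885113e-04 -4.12928910e-04]
 [-6.93587374e-04 -2.71626724e-01  9.62402432e-01 -1.31031201e-01]
 [ 0.00000000e+00  0.00000000e+00  0.00000000e+00  1.00000000e+00]]<stdin>:10: RuntimeWarning: Mean of empty slice.
  ret = ret.dtype.type(ret / rcount)
```

View pics/w0.png

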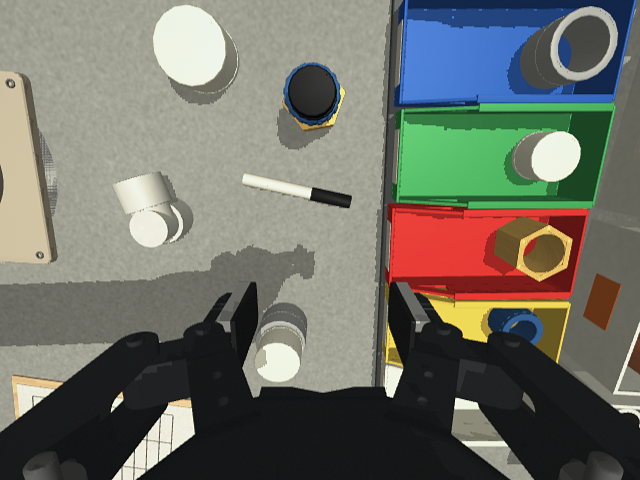

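The wrist view shows stack A at (313,95) and stack B behind the fingers at (280,340), with the bins to the right. The tip depth matches the swing model. Next I'll refine stack A from the wrist camera.

```bash
cat >> h.py <<'E'
def wcloud(c,p,q):
    z=c["range_z"];v,u=np.mgrid[:480,:640];M=c["tool_from_camera"]
    P=np.stack([(u-c["cx"])/c["fx"]*z,(v-c["cy"])/c["fy"]*z,z],-1)@M[:3,:3].T+M[:3,3]
    W=P@Ro.from_quat(q).as_matrix().T+p;W[z==0]=np.nan;return W
E
python3 - <<'E'
from h import *
o=get_obs();W=wcloud(np.load("w0.npz"),o["position"],o["ee_rot"]);z=W[...,2]
d=np.hypot(W[...,0]-.448,W[...,1]-.104)
print("iron",fit(W,(d<.04)&(z>.114)));
d=np.hypot(W[...,0]-.424,W[...,1]+.186);print("cap",fit(W,(d<.04)&(z>.084)&(z<.1)))
E
```

```text
iron [4.468e-01 1.050e-01 4.100e-02 1.192e-01 1.971e+03 4.470e-01 1.049e-01]
cap [ 4.231e-01 -1.833e-01  5.490e-02  8.920e-02  1.487e+03  4.237e-01
 -1.816e-01]
```

Converted, 0.1795 m / 0.75 = 0.2393, 0.09 m / 0.75 = 0.12.

>>> move_arm(
  plan=[
    {"delta_pos": [0.1507,-0.0125,0.12],"turn": [0,0,0],"fingers": 0.3},
    {"delta_pos": [0.1507,-0.0125,0.12],"turn": [0,0,0],"fingers": 0.3},
    {"delta_pos": [0.1507,-0.0125,0.12],"turn": [0,0,0],"fingers": 0.3},
    {"delta_pos": [0.1507,-0.0125,0.1733],"turn": [0,0,0],"fingers": 0.3},
    {"delta_pos": [0.1507,-0.0125,0.2133],"turn": [0,0,0],"fingers": 0.3},
    {"delta_pos": [0.1507,-0.0125,0.2393],"turn": [0,0,0],"fingers": 0.3},
    {"delta_pos": [0.1507,-0.0125,0.2393],"turn": [0,0,0],"fingers": 0.3},
    {"delta_pos": [0.1507,-0.0125,0.2393],"turn": [0,0,0],"fingers": 0.3},
    {"delta_pos": [0.1507,-0.0125,0.2393],"turn": [0,0,0],"fingers": 0.7},
    {"delta_pos": [0.1507,-0.0125,0.2393],"turn": [0,0,0],"fingers": 0.7},
    {"delta_pos": [0.1507,-0.0125,0.2393],"turn": [0,0,0],"fingers": 0.7},
    {"delta_pos": [0.1507,-0.0125,0.2393],"turn": [0,0,0],"fingers": 0.7},
  ],
  force=30,
)

```text
clock: 3.62
position: [0.4473, 0.106, 0.1094]
ee_rot: [0.681, 0.732, 0.0, 0.001]
ft_force: [-2.1, -0.6, 5.5]
grip_width: 0.465
grasp_force: 29.5
```

Converted, -0.373 m / 0.75 = -0.4973, 0.156 m / 0.75 = 0.208.

>>> move_arm(
  plan=[
    {"delta_pos": [0,0,-0.0333],"turn": [0,0,0],"fingers": 0.7},
    {"delta_pos": [0,0,-0.0667],"turn": [0,0,0],"fingers": 0.7},
    {"delta_pos": [-0.048,0.02,-0.08],"turn": [0,0,0],"fingers": 0.7},
    {"delta_pos": [-0.112,0.0467,-0.08],"turn": [0,0,0],"fingers": 0.7},
    {"delta_pos": [-0.176,0.0733,-0.08],"turn": [0,0,0],"fingers": 0.7},
    {"delta_pos": [-0.24,0.1,-0.08],"turn": [0,0,0],"fingers": 0.7},
    {"delta_pos": [-0.304,0.1267,-0.08],"turn": [0,0,0],"fingers": 0.7},
    {"delta_pos": [-0.368,0.1533,-0.08],"turn": [0,0,0],"fingers": 0.7},
    {"delta_pos": [-0.432,0.18,-0.08],"turn": [0,0,0],"fingers": 0.7},
    {"delta_pos": [-0.4733,0.2,-0.08],"turn": [0,0,0],"fingers": 0.7},
    {"delta_pos": [-0.4973,0.208,-0.08],"turn": [0,0,0],"fingers": 0.7},
    {"delta_pos": [-0.4973,0.208,-0.08],"turn": [0,0,0],"fingers": 0.7},
  ],
)

```text
clock: 5.12
position: [0.6288, -0.2565, 0.1681]
ee_rot: [0.682, 0.731, -0.0, -0.0]
ft_force: [-0.1, 0.3, -0.4]
grip_width: 0.466
grasp_force: 31.0
```

```bash
python3 - <<'E'
from h import *
to(.6288,-.2564,.0345)
o=get_obs();print(o["grip_width"],o["ft_force"])
c=camera("scene");W=cloud(c);p=o["position"];d=np.hypot(W[...,0]-p[0],W[...,1]-p[1]);z=W[...,2];dark=c["color"].sum(-1)<150
m=(d<.03)&(z>.08);print("lowest",np.sort(z[m])[:8].round(4), p[2])
cv2.imwrite("pics/s1.png",c["color"][:,:,::-1])
E
```

```text
pos [ 0.6288 -0.2565  0.1681] tool delta [1.000e-04 1.000e-04 1.336e-01] toolz [-2.e-04 -1.e-04 -1.e+00] tool y yaw 3.96
0.46644628401847876 [-0.13482194  0.32780738 -0.400112  ]
lowest [0.1472 0.1478 0.1479 0.1484 0.1485 0.1489 0.1491 0.1492] 0.16808596554811836
```

View pics/s1.png

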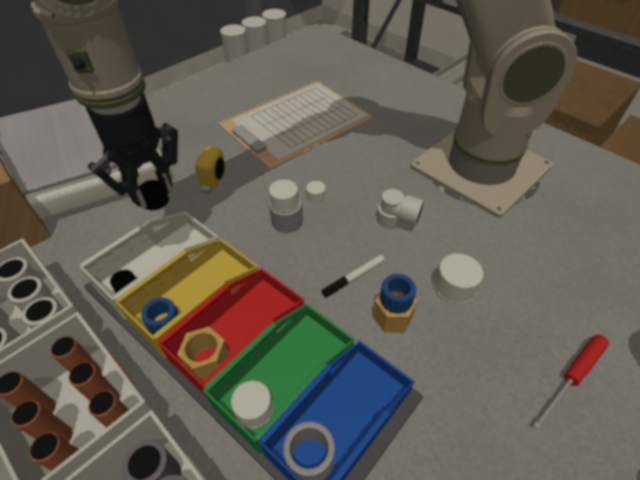

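The iron cap hangs straight over the white bin at scene (152,195), and the nut still sits on the socket at (398,290). Now I'll lower it and release.

Converted, 0.134 m / 0.75 = 0.1787, 0.13 m / 0.75 = 0.1733.

>>> move_arm(
  plan=[
    {"delta_pos": [0,0,0.06],"turn": [0,0,0],"fingers": 0.7},
    {"delta_pos": [0,0,0.1133],"turn": [0,0,0],"fingers": 0.7},
    {"delta_pos": [0,0,0.1467],"turn": [0,0,0],"fingers": 0.7},
    {"delta_pos": [0,0,0.1667],"turn": [0,0,0],"fingers": 0.7},
    {"delta_pos": [0,0,0.1733],"turn": [0,0,0],"fingers": 0.7},
    {"delta_pos": [0,0,0.1787],"turn": [0,0,0],"fingers": 0.7},
    {"delta_pos": [0,0,0.1787],"turn": [0,0,0],"fingers": 0.7},
    {"delta_pos": [0,0,0.1787],"turn": [0,0,0],"fingers": 0.7},
  ],
)

```text
clock: 6.18
position: [0.6293, -0.2551, 0.0351]
ee_rot: [0.681, 0.732, 0.0, 0.001]
ft_force: [-0.5, 0.6, -1.4]
grip_width: 0.465
grasp_force: 31.0
```

Converted, -0.16 m / 0.75 = -0.2133, -0.11 m / 0.75 = -0.1467.

>>> move_arm(
  plan=[
    {"delta_pos": [0,0,0],"turn": [0,0,0],"fingers": 0.46},
    {"delta_pos": [0,0,0],"turn": [0,0,0],"fingers": 0.4},
    {"delta_pos": [0,0,0],"turn": [0,0,0],"fingers": 0.3},
    {"delta_pos": [0,0,0],"turn": [0,0,0],"fingers": 0.3},
    {"delta_pos": [0,0,-0.0267],"turn": [0,0,0],"fingers": 0.3},
    {"delta_pos": [0,0,-0.08],"turn": [0,0,0],"fingers": 0.3},
    {"delta_pos": [0,0,-0.1467],"turn": [0,0,0],"fingers": 0.2},
    {"delta_pos": [0,0,-0.2133],"turn": [0,0,0],"fingers": 0.2},
    {"delta_pos": [0,0,-0.2133],"turn": [0,0,0],"fingers": 0.2},
  ],
)

```text
clock: 7.3
position: [0.6312, -0.2552, 0.2011]
ee_rot: [0.681, 0.732, 0.002, 0.004]
ft_force: [0.4, 0.3, 0.5]
grip_width: 0.798
grasp_force: 0.0
```

```bash
python3 - <<'E'
from h import *
o=get_obs();c=camera("wrist");W=wcloud(c,o["position"],o["ee_rot"]);z=W[...,2]
d=np.hypot(W[...,0]-.629,W[...,1]+.256);m=(d<.035)&(z>.035)&(z<.06)
print(o["position"],"iron",fit(W,m))
c=camera("top");W=cloud(c);z=W[...,2];d=np.hypot(W[...,0]-.629,W[...,1]+.256);print(fit(W,(d<.035)&(z>.035)&(z<.06)))
d=np.hypot(W[...,0]-.447,W[...,1]-.105);m=(d<.045)&(z>.082)&(z<.1);print("nut top",fit(W,m))
to(.4465,.106,.2)
E
```

```text
[ 0.63123652 -0.25515405  0.20108372] iron [ 6.290e-01 -2.557e-01  4.080e-02  4.430e-02  1.592e+03  6.290e-01
 -2.546e-01]
[ 6.296e-01 -2.587e-01  4.250e-02  4.420e-02  2.960e+02  6.277e-01
 -2.577e-01]
nut top [4.463e-01 1.042e-01 5.440e-02 8.930e-02 3.350e+02 4.454e-01 1.037e-01]
pos [ 0.6292 -0.2549  0.1958] tool delta [ 0.3731 -0.1564 -0.0049] toolz [ 1.7e-03 -9.0e-04 -1.0e+00] tool y yaw 4.1
```

Converted, 0.373 m / 0.75 = 0.4973, 0.19 m / 0.75 = 0.2533.

>>> move_arm(
  plan=[
    {"delta_pos": [0.0533,-0.022,0],"turn": [0,0,0],"fingers": 0.15},
    {"delta_pos": [0.12,-0.05,0],"turn": [0,0,0],"fingers": 0.15},
    {"delta_pos": [0.1867,-0.0773,0],"turn": [0,0,0],"fingers": 0.15},
    {"delta_pos": [0.2533,-0.1053,0],"turn": [0,0,0],"fingers": 0.15},
    {"delta_pos": [0.32,-0.1333,0],"turn": [0,0,0],"fingers": 0.15},
    {"delta_pos": [0.3867,-0.1613,0],"turn": [0,0,0],"fingers": 0.15},
    {"delta_pos": [0.4533,-0.1893,0],"turn": [0,0,0],"fingers": 0.15},
    {"delta_pos": [0.4973,-0.2093,0.0133],"turn": [0,0,0],"fingers": 0.15},
    {"delta_pos": [0.4973,-0.2093,0.0533],"turn": [0,0,0],"fingers": 0.15},
    {"delta_pos": [0.4973,-0.2093,0.08],"turn": [0,0,0],"fingers": 0.15},
    {"delta_pos": [0.4973,-0.2093,0.08],"turn": [0,0,0],"fingers": 0.15},
  ],
)

```text
clock: 8.78
position: [0.4441, 0.1056, 0.1327]
ee_rot: [0.681, 0.732, -0.001, -0.001]
ft_force: [0.6, 0.2, 1.0]
grip_width: 0.851
grasp_force: 0.0
```

```bash
python3 - <<'E'
from h import *
to(.4465,.1055,.066);print(get_obs()["grip_width"])
E
```

```text
pos [0.4441 0.1056 0.1327] tool delta [-0.0003  0.0027  0.0667] toolz [-4.e-03 -2.e-04 -1.e+00] tool y yaw 4.12
0.8509228880243578
```

Converted, 0.067 m / 0.75 = 0.0893, 0.001 m / 0.75 = 0.0013.

>>> move_arm(
  plan=[
    {"delta_pos": [0,0.0013,0.04],"turn": [0,0,0],"fingers": 0.15},
    {"delta_pos": [0,0.0013,0.0733],"turn": [0,0,0],"fingers": 0.15},
    {"delta_pos": [0,0.0013,0.0893],"turn": [0,0,0],"fingers": 0.15},
    {"delta_pos": [0,0.0013,0.0893],"turn": [0,0,0],"fingers": 0.15},
    {"delta_pos": [0,0.0013,0.0893],"turn": [0,0,0],"fingers": 0.15},
    {"delta_pos": [0,0.0013,0.0893],"turn": [0,0,0],"fingers": 0.55},
    {"delta_pos": [0,0.0013,0.0893],"turn": [0,0,0],"fingers": 0.55},
    {"delta_pos": [0,0.0013,0.0893],"turn": [0,0,0],"fingers": 0.55},
    {"delta_pos": [0,0.0013,0.0893],"turn": [0,0,0],"fingers": 0.55},
  ],
)

```text
clock: 9.9
position: [0.4472, 0.106, 0.0683]
ee_rot: [0.681, 0.732, 0.0, 0.001]
ft_force: [-2.4, -0.9, 7.0]
grip_width: 0.603
grasp_force: 30.1
```

```bash
python3 - <<'E'
from h import *
to(.6213,-.152,.15)
E
```

```text
pos [0.4472 0.106  0.0683] tool delta [-0.2698  0.1553 -0.0814] toolz [ 1.3e-03 -4.0e-04 -1.0e+00] tool y yaw 4.09
```

Converted, -0.27 m / 0.75 = -0.36, 0.155 m / 0.75 = 0.2067.

>>> move_arm(
  plan=[
    {"delta_pos": [0,0,-0.04],"turn": [0,0,0],"fingers": 0.55},
    {"delta_pos": [0,0,-0.0933],"turn": [0,0,0],"fingers": 0.55},
    {"delta_pos": [-0.04,0.0229,-0.1133],"turn": [0,0,0],"fingers": 0.55},
    {"delta_pos": [-0.1,0.0573,-0.1133],"turn": [0,0,0],"fingers": 0.55},
    {"delta_pos": [-0.16,0.092,-0.1133],"turn": [0,0,0],"fingers": 0.55},
    {"delta_pos": [-0.22,0.1267,-0.1133],"turn": [0,0,0],"fingers": 0.55},
    {"delta_pos": [-0.28,0.16,-0.1133],"turn": [0,0,0],"fingers": 0.55},
    {"delta_pos": [-0.3333,0.192,-0.1133],"turn": [0,0,0],"fingers": 0.55},
    {"delta_pos": [-0.36,0.2067,-0.1133],"turn": [0,0,0],"fingers": 0.55},
    {"delta_pos": [-0.36,0.2067,-0.1133],"turn": [0,0,0],"fingers": 0.55},
    {"delta_pos": [-0.36,0.2067,-0.1133],"turn": [0,0,0],"fingers": 0.55},
  ],
)

```text
clock: 11.28
position: [0.6203, -0.1512, 0.1525]
ee_rot: [0.681, 0.732, 0.0, -0.0]
ft_force: [0.1, 0.5, -0.6]
grip_width: 0.599
grasp_force: 31.9
```

```bash
python3 - <<'E'
from h import *
to(.6213,-.152,.032);print(get_obs()["ft_force"])
c=camera("scene");W=cloud(c);z=W[...,2];p=get_obs()["position"]
d=np.hypot(W[...,0]-p[0],W[...,1]-p[1]);b=c["color"][...,2].astype(int)-c["color"][...,0];m=(d<.033)&(z>.1)&(z<.2)&(b>30);print(m.sum(),np.percentile(z[m],[1,5,99]))
d=np.hypot(W[...,0]-.447,W[...,1]-.106);m=(d<.045)&(z>.04);print("sock",fit(W,m))
E
```

```text
pos [ 0.6203 -0.1512  0.1525] tool delta [-0.0009  0.0009  0.1205] toolz [-0.e+00  5.e-04 -1.e+00] tool y yaw 4.16
[ 0.06367858  0.51222997 -0.61869515]
980 [0.14186711 0.14515987 0.17517474]
sock [4.474e-01 1.077e-01 6.690e-02 5.080e-02 6.830e+02 4.484e-01 1.085e-01]
```

Converted, 0.1215 m / 0.75 = 0.162, 0.04 m / 0.75 = 0.0533.

>>> move_arm(
  plan=[
    {"delta_pos": [0,0,0.0533],"turn": [0,0,0],"fingers": 0.55},
    {"delta_pos": [0,0,0.1067],"turn": [0,0,0],"fingers": 0.55},
    {"delta_pos": [0,0,0.1333],"turn": [0,0,0],"fingers": 0.55},
    {"delta_pos": [0,0,0.1493],"turn": [0,0,0],"fingers": 0.55},
    {"delta_pos": [0,0,0.1573],"turn": [0,0,0],"fingers": 0.55},
    {"delta_pos": [0,0,0.162],"turn": [0,0,0],"fingers": 0.55},
    {"delta_pos": [0,0,0.162],"turn": [0,0,0],"fingers": 0.55},
    {"delta_pos": [0,0,0.162],"turn": [0,0,0],"fingers": 0.55},
  ],
)

```text
clock: 12.32
position: [0.621, -0.1524, 0.0315]
ee_rot: [0.681, 0.732, 0.0, 0.0]
ft_force: [-1.0, -0.2, 1.0]
grip_width: 0.606
grasp_force: 32.0
```

Converted, -0.14 m / 0.75 = -0.1867, -0.1 m / 0.75 = -0.1333.

>>> move_arm(
  plan=[
    {"delta_pos": [0,0,0],"turn": [0,0,0],"fingers": 0.34},
    {"delta_pos": [0,0,0],"turn": [0,0,0],"fingers": 0.25},
    {"delta_pos": [0,0,0],"turn": [0,0,0],"fingers": 0.15},
    {"delta_pos": [0,0,0],"turn": [0,0,0],"fingers": 0.15},
    {"delta_pos": [0,0,-0.0267],"turn": [0,0,0],"fingers": 0.15},
    {"delta_pos": [0,0,-0.08],"turn": [0,0,0],"fingers": 0.15},
    {"delta_pos": [0,0,-0.1333],"turn": [0,0,0],"fingers": 0.15},
    {"delta_pos": [0,0,-0.1867],"turn": [0,0,0],"fingers": 0.1},
    {"delta_pos": [0,0,-0.1867],"turn": [0,0,0],"fingers": 0.1},
    {"delta_pos": [0,0,-0.1867],"turn": [0,0,0],"fingers": 0.1},
  ],
)

```text
clock: 13.58
position: [0.6205, -0.1523, 0.1714]
ee_rot: [0.681, 0.732, 0.0, 0.0]
ft_force: [0.0, 0.4, 0.7]
grip_width: 0.904
grasp_force: 0.0
```

```bash
python3 - <<'E'
from h import *
c=camera("top");W=cloud(c);z=W[...,2];d=np.hypot(W[...,0]-.621,W[...,1]+.152);m=(d<.04)&(z>.045)&(z<.06);print("nut",fit(W,m),np.percentile(z[m],[2,98]))
d=np.hypot(W[...,0]-.447,W[...,1]-.105);m=(d<.045)&(z>.046)&(z<.06);print("sock top",fit(W,m))
d=np.hypot(W[...,0]-.424,W[...,1]+.185);m=(d<.045)&(z>.084)&(z<.1);print("cap top",fit(W,m))
to(.447,.1055,.11)
E
```

```text
nut [ 6.200e-01 -1.530e-01  5.440e-02  5.180e-02  2.320e+02  6.177e-01
 -1.475e-01] [0.04601756 0.05588336]
sock top [4.462e-01 1.046e-01 6.550e-02 5.180e-02 3.230e+02 4.464e-01 1.051e-01]
cap top [ 4.234e-01 -1.868e-01  5.380e-02  8.950e-02  5.400e+02  4.228e-01
 -1.849e-01]
pos [ 0.6201 -0.1523  0.1706] tool delta [ 0.2695 -0.1542  0.0607] toolz [-7.e-04 -1.e-04 -1.e+00] tool y yaw 4.1
```

Converted, 0.2695 m / 0.75 = 0.3593, -0.1542 m / 0.75 = -0.2056, 0.351 rad / 2 = 0.1755.

>>> move_arm(
  plan=[
    {"delta_pos": [0.0533,-0.0307,0],"turn": [0,0,0.06],"fingers": 0},
    {"delta_pos": [0.12,-0.0687,0],"turn": [0,0,0.12],"fingers": 0},
    {"delta_pos": [0.1867,-0.1067,0],"turn": [0,0,0.1755],"fingers": 0},
    {"delta_pos": [0.2533,-0.1453,0],"turn": [0,0,0.1755],"fingers": 0},
    {"delta_pos": [0.3133,-0.18,0],"turn": [0,0,0.1755],"fingers": 0},
    {"delta_pos": [0.3593,-0.2056,0.0267],"turn": [0,0,0.1755],"fingers": 0},
    {"delta_pos": [0.3593,-0.2056,0.08],"turn": [0,0,0.1755],"fingers": 0},
    {"delta_pos": [0.3593,-0.2056,0.0933],"turn": [0,0,0.1755],"fingers": 0},
    {"delta_pos": [0.3593,-0.2056,0.0933],"turn": [0,0,0.1755],"fingers": 0},
    {"delta_pos": [0.3593,-0.2056,0.0933],"turn": [0,0,0.1755],"fingers": 0},
  ],
  force=50,
)

```text
clock: 14.88
position: [0.4483, 0.1054, 0.1018]
ee_rot: [0.799, 0.601, 0.001, 0.0]
ft_force: [0.6, -0.7, 1.0]
grip_width: 1.004
grasp_force: 0.0
```

```bash
python3 - <<'E'
from h import *
to(.447,.1055,.028)
E
```

```text
pos [0.4483 0.1054 0.1018] tool delta [-0.0003 -0.0014  0.0738] toolz [ 1.2e-03  3.0e-04 -1.0e+00] tool y yaw -16.05
```

Converted, 0.074 m / 0.75 = 0.0987, -0.001 m / 0.75 = -0.0013.

>>> move_arm(
  plan=[
    {"delta_pos": [0,-0.0013,0.04],"turn": [0,0,0],"fingers": 0},
    {"delta_pos": [0,-0.0013,0.08],"turn": [0,0,0],"fingers": 0},
    {"delta_pos": [0,-0.0013,0.0987],"turn": [0,0,0],"fingers": 0},
    {"delta_pos": [0,-0.0013,0.0987],"turn": [0,0,0],"fingers": 0},
    {"delta_pos": [0,-0.0013,0.0987],"turn": [0,0,0],"fingers": 0.5},
    {"delta_pos": [0,-0.0013,0.0987],"turn": [0,0,0],"fingers": 0.5},
    {"delta_pos": [0,-0.0013,0.0987],"turn": [0,0,0],"fingers": 0.5},
    {"delta_pos": [0,-0.0013,0.0987],"turn": [0,0,0],"fingers": 0.5},
  ],
)

```text
clock: 15.88
position: [0.4474, 0.1059, 0.028]
ee_rot: [0.799, 0.602, 0.001, 0.001]
ft_force: [-1.7, -0.5, 5.9]
grip_width: 0.671
grasp_force: 53.0
```

```bash
python3 - <<'E'
from h import *
to(.614,-.0472,.12)
E
```

```text
pos [0.4474 0.1059 0.028 ] tool delta [-0.1012  0.2025 -0.0916] toolz [ 2.e-03 -2.e-04 -1.e+00] tool y yaw -16.02
```

Converted, 0.202 m / 0.75 = 0.2693, -0.115 m / 0.75 = -0.1533, -0.351 rad / 2 = -0.1755.

>>> move_arm(
  plan=[
    {"delta_pos": [0,0,-0.04],"turn": [0,0,0],"fingers": 0.5},
    {"delta_pos": [0,0,-0.1],"turn": [0,0,0],"fingers": 0.5},
    {"delta_pos": [0,0,-0.1533],"turn": [0,0,0],"fingers": 0.5},
    {"delta_pos": [-0.0267,0.0533,-0.1533],"turn": [0,0,-0.06],"fingers": 0.5},
    {"delta_pos": [-0.0547,0.1093,-0.1533],"turn": [0,0,-0.12],"fingers": 0.5},
    {"delta_pos": [-0.0827,0.1653,-0.1533],"turn": [0,0,-0.1755],"fingers": 0.5},
    {"delta_pos": [-0.1107,0.2213,-0.1533],"turn": [0,0,-0.1755],"fingers": 0.5},
    {"delta_pos": [-0.1347,0.2693,-0.1533],"turn": [0,0,-0.1755],"fingers": 0.5},
    {"delta_pos": [-0.1347,0.2693,-0.1533],"turn": [0,0,-0.1755],"fingers": 0.5},
    {"delta_pos": [-0.1347,0.2693,-0.1533],"turn": [0,0,-0.1755],"fingers": 0.5},
  ],
)

```text
clock: 17.12
position: [0.6124, -0.0464, 0.1419]
ee_rot: [0.681, 0.732, 0.0, -0.0]
ft_force: [-0.6, -0.6, -3.1]
grip_width: 0.667
grasp_force: 55.7
```

```bash
python3 - <<'E'
from h import *
to(.614,-.0472,.044)
c=camera("scene");W=cloud(c);z=W[...,2];p=get_obs()["position"]
d=np.hypot(W[...,0]-p[0],W[...,1]-p[1]);b=c["color"][...,0].astype(int)-c["color"][...,2];m=(d<.038)&(z>.08)&(z<.2)&(b>30);print(m.sum(),np.percentile(z[m],[1,5,99]))
E
```

```text
pos [ 0.6124 -0.0464  0.1419] tool delta [-0.001   0.0016  0.0979] toolz [-5.e-04  6.e-04 -1.e+00] tool y yaw 4.13
1655 [0.11457295 0.11757107 0.1697566 ]
```

Converted, 0.0985 m / 0.75 = 0.1313, 0.095 m / 0.75 = 0.1267.

>>> move_arm(
  plan=[
    {"delta_pos": [0,0,0.0533],"turn": [0,0,0],"fingers": 0.5},
    {"delta_pos": [0,0,0.0933],"turn": [0,0,0],"fingers": 0.5},
    {"delta_pos": [0,0,0.1173],"turn": [0,0,0],"fingers": 0.5},
    {"delta_pos": [0,0,0.1267],"turn": [0,0,0],"fingers": 0.5},
    {"delta_pos": [0,0,0.1313],"turn": [0,0,0],"fingers": 0.5},
    {"delta_pos": [0,0,0.1313],"turn": [0,0,0],"fingers": 0.5},
    {"delta_pos": [0,0,0.1313],"turn": [0,0,0],"fingers": 0.5},
  ],
)

```text
clock: 18.05
position: [0.6133, -0.047, 0.0441]
ee_rot: [0.681, 0.732, 0.0, 0.001]
ft_force: [0.5, -0.1, -2.7]
grip_width: 0.669
grasp_force: 55.7
```

Converted, -0.14 m / 0.75 = -0.1867, -0.1 m / 0.75 = -0.1333.

>>> move_arm(
  plan=[
    {"delta_pos": [0,0,0],"turn": [0,0,0],"fingers": 0.28},
    {"delta_pos": [0,0,0],"turn": [0,0,0],"fingers": 0.2},
    {"delta_pos": [0,0,0],"turn": [0,0,0],"fingers": 0.12},
    {"delta_pos": [0,0,0],"turn": [0,0,0],"fingers": 0.12},
    {"delta_pos": [0,0,-0.0267],"turn": [0,0,0],"fingers": 0.12},
    {"delta_pos": [0,0,-0.08],"turn": [0,0,0],"fingers": 0.12},
    {"delta_pos": [0,0,-0.1333],"turn": [0,0,0],"fingers": 0.12},
    {"delta_pos": [0,0,-0.1867],"turn": [0,0,0],"fingers": 0.12},
    {"delta_pos": [0,0,-0.1867],"turn": [0,0,0],"fingers": 0.12},
    {"delta_pos": [0,0,-0.1867],"turn": [0,0,0],"fingers": 0.12},
  ],
  force=30,
)

```text
clock: 19.3
position: [0.6127, -0.047, 0.1839]
ee_rot: [0.681, 0.732, 0.0, 0.0]
ft_force: [-0.1, 1.0, 0.6]
grip_width: 0.88
grasp_force: 0.0
```

```bash
python3 - <<'E'
from h import *
c=camera("top");W=cloud(c);z=W[...,2];d=np.hypot(W[...,0]-.614,W[...,1]+.047);m=(d<.042)&(z>.058)&(z<.075);print("sock",fit(W,m),np.percentile(z[m],[5,50,95]))
to(.4235,-.185,.066)
E
```

```text
sock [ 6.123e-01 -3.950e-02  6.000e-02  6.610e-02  1.590e+02  6.078e-01
 -3.030e-02] [0.06025496 0.06606919 0.06909635]
pos [ 0.6124 -0.0471  0.1831] tool delta [-0.1241 -0.1982  0.1172] toolz [-7.e-04 -2.e-04 -1.e+00] tool y yaw 4.1
```

Converted, -0.198 m / 0.75 = -0.264, -0.124 m / 0.75 = -0.1653.

>>> move_arm(
  plan=[
    {"delta_pos": [-0.0333,-0.0533,0],"turn": [0,0,0],"fingers": 0.15},
    {"delta_pos": [-0.0667,-0.1067,0],"turn": [0,0,0],"fingers": 0.15},
    {"delta_pos": [-0.1,-0.16,0],"turn": [0,0,0],"fingers": 0.15},
    {"delta_pos": [-0.1333,-0.2133,0],"turn": [0,0,0],"fingers": 0.15},
    {"delta_pos": [-0.1653,-0.264,0],"turn": [0,0,0],"fingers": 0.15},
    {"delta_pos": [-0.1653,-0.264,0.0533],"turn": [0,0,0],"fingers": 0.15},
    {"delta_pos": [-0.1653,-0.264,0.0733],"turn": [0,0,0],"fingers": 0.15},
    {"delta_pos": [-0.1653,-0.264,0.0733],"turn": [0,0,0],"fingers": 0.15},
    {"delta_pos": [-0.1653,-0.264,0.0733],"turn": [0,0,0],"fingers": 0.15},
  ],
)

```text
clock: 20.48
position: [0.4251, -0.1845, 0.1291]
ee_rot: [0.681, 0.732, 0.0, 0.0]
ft_force: [-0.2, 0.9, -0.5]
grip_width: 0.851
grasp_force: 0.0
```

```bash
python3 - <<'E'
from h import *
to(.4235,-.185,.066)
E
```

```text
pos [ 0.4251 -0.1845  0.1291] tool delta [-0.0004 -0.0017  0.0631] toolz [ 9.e-04  1.e-04 -1.e+00] tool y yaw 4.17
```

Converted, 0.063 m / 0.75 = 0.084, 0.05 m / 0.75 = 0.0667.

>>> move_arm(
  plan=[
    {"delta_pos": [0,-0.0013,0.04],"turn": [0,0,0],"fingers": 0.15},
    {"delta_pos": [0,-0.0013,0.0667],"turn": [0,0,0],"fingers": 0.15},
    {"delta_pos": [0,-0.0013,0.084],"turn": [0,0,0],"fingers": 0.15},
    {"delta_pos": [0,-0.0013,0.084],"turn": [0,0,0],"fingers": 0.15},
    {"delta_pos": [0,-0.0013,0.084],"turn": [0,0,0],"fingers": 0.15},
    {"delta_pos": [0,-0.0013,0.084],"turn": [0,0,0],"fingers": 0.55},
    {"delta_pos": [0,-0.0013,0.084],"turn": [0,0,0],"fingers": 0.55},
    {"delta_pos": [0,-0.0013,0.084],"turn": [0,0,0],"fingers": 0.55},
    {"delta_pos": [0,-0.0013,0.084],"turn": [0,0,0],"fingers": 0.55},
  ],
)

```text
clock: 21.6
position: [0.4237, -0.1852, 0.0662]
ee_rot: [0.681, 0.732, 0.0, 0.001]
ft_force: [-1.8, -0.1, 5.8]
grip_width: 0.628
grasp_force: 30.6
```

```bash
python3 - <<'E'
from h import *
to(.6063,.0574,.15)
E
```

```text
pos [ 0.4237 -0.1852  0.0662] tool delta [ 0.2288  0.1995 -0.0838] toolz [ 1.e-03 -9.e-04 -1.e+00] tool y yaw 4.1
```

Converted, 0.229 m / 0.75 = 0.3053, 0.1995 m / 0.75 = 0.266.

>>> move_arm(
  plan=[
    {"delta_pos": [0,0,-0.04],"turn": [0,0,0],"fingers": 0.55},
    {"delta_pos": [0,0,-0.0933],"turn": [0,0,0],"fingers": 0.55},
    {"delta_pos": [0.0333,0.0293,-0.1133],"turn": [0,0,0],"fingers": 0.55},
    {"delta_pos": [0.08,0.0707,-0.1133],"turn": [0,0,0],"fingers": 0.55},
    {"delta_pos": [0.1267,0.1107,-0.1133],"turn": [0,0,0],"fingers": 0.55},
    {"delta_pos": [0.1733,0.1507,-0.1133],"turn": [0,0,0],"fingers": 0.55},
    {"delta_pos": [0.22,0.192,-0.1133],"turn": [0,0,0],"fingers": 0.55},
    {"delta_pos": [0.2667,0.232,-0.1133],"turn": [0,0,0],"fingers": 0.55},
    {"delta_pos": [0.3053,0.266,-0.1133],"turn": [0,0,0],"fingers": 0.55},
    {"delta_pos": [0.3053,0.266,-0.1133],"turn": [0,0,0],"fingers": 0.55},
    {"delta_pos": [0.3053,0.266,-0.1133],"turn": [0,0,0],"fingers": 0.55},
  ],
)

```text
clock: 22.98
position: [0.6057, 0.0572, 0.1503]
ee_rot: [0.681, 0.732, -0.0, 0.0]
ft_force: [-0.5, 0.1, -0.9]
grip_width: 0.619
grasp_force: 31.9
```

```bash
python3 - <<'E'
from h import *
to(.6063,.0574,.030)
c=camera("scene");cv2.imwrite("pics/s2.png",c["color"][:,:,::-1])
E
```

```text
pos [0.6057 0.0572 0.1503] tool delta [0.0002 0.0007 0.1203] toolz [-3.e-04 -5.e-04 -1.e+00] tool y yaw 4.09
```

View pics/s2.png

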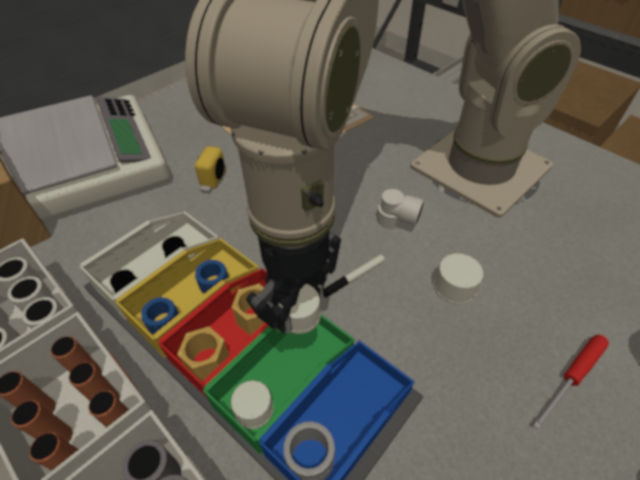

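The iron cap (174,245), nut (212,273) and socket (250,305) stand upright in their bins. The white cap is held above the green bin at (300,308).

Converted, 0.1205 m / 0.75 = 0.1607, 0.117 m / 0.75 = 0.156.

>>> move_arm(
  plan=[
    {"delta_pos": [0,0,0.0533],"turn": [0,0,0],"fingers": 0.55},
    {"delta_pos": [0,0,0.1067],"turn": [0,0,0],"fingers": 0.55},
    {"delta_pos": [0,0,0.1333],"turn": [0,0,0],"fingers": 0.55},
    {"delta_pos": [0,0,0.1493],"turn": [0,0,0],"fingers": 0.55},
    {"delta_pos": [0,0,0.156],"turn": [0,0,0],"fingers": 0.55},
    {"delta_pos": [0,0,0.1607],"turn": [0,0,0],"fingers": 0.55},
    {"delta_pos": [0,0,0.1607],"turn": [0,0,0],"fingers": 0.55},
    {"delta_pos": [0,0,0.1607],"turn": [0,0,0],"fingers": 0.55},
  ],
)

```text
clock: 24.02
position: [0.6061, 0.0578, 0.0304]
ee_rot: [0.681, 0.732, 0.0, 0.0]
ft_force: [0.0, -0.3, -0.9]
grip_width: 0.622
grasp_force: 31.9
```

Converted, -0.14 m / 0.75 = -0.1867, -0.1 m / 0.75 = -0.1333.

>>> move_arm(
  plan=[
    {"delta_pos": [0,0,0],"turn": [0,0,0],"fingers": 0.34},
    {"delta_pos": [0,0,0],"turn": [0,0,0],"fingers": 0.25},
    {"delta_pos": [0,0,0],"turn": [0,0,0],"fingers": 0.15},
    {"delta_pos": [0,0,0],"turn": [0,0,0],"fingers": 0.15},
    {"delta_pos": [0,0,-0.0267],"turn": [0,0,0],"fingers": 0.15},
    {"delta_pos": [0,0,-0.08],"turn": [0,0,0],"fingers": 0.15},
    {"delta_pos": [0,0,-0.1333],"turn": [0,0,0],"fingers": 0.15},
    {"delta_pos": [0,0,-0.1867],"turn": [0,0,0],"fingers": 0.05},
    {"delta_pos": [0,0,-0.1867],"turn": [0,0,0],"fingers": 0.05},
    {"delta_pos": [0,0,-0.1867],"turn": [0,0,0],"fingers": 0.05},
  ],
)

```text
clock: 25.28
position: [0.6057, 0.0577, 0.1703]
ee_rot: [0.681, 0.732, 0.0, 0.0]
ft_force: [-1.0, -0.5, -1.5]
grip_width: 0.95
grasp_force: 0.0
```

```bash
python3 - <<'E'
from h import *
for n in("top","scene"):
    c=camera(n);W=cloud(c);z=W[...,2]
    d=np.hypot(W[...,0]-.424,W[...,1]+.185);m=(d<.045)&(z>.046)&(z<.06);print("coup",fit(W,m)) if m.sum()>5 else 0
    d=np.hypot(W[...,0]-.606,W[...,1]-.057);m=(d<.04)&(z>.045)&(z<.06);print("cap",fit(W,m)) if m.sum()>5 else 0
to(.4235,-.185,.1)
E
```

```text
cap [6.070e-01 5.890e-02 5.460e-02 5.270e-02 9.820e+02 6.082e-01 6.060e-02]
pos [0.6053 0.0576 0.1692] tool delta [-0.229  -0.1986  0.0695] toolz [-1.2e-03 -3.0e-04 -1.0e+00] tool y yaw 4.11
```

Converted, -0.229 m / 0.75 = -0.3053, 0.04 m / 0.75 = 0.0533.

>>> move_arm(
  plan=[
    {"delta_pos": [-0.0493,-0.0427,0],"turn": [0,0,0],"fingers": 0},
    {"delta_pos": [-0.1,-0.0867,0],"turn": [0,0,0],"fingers": 0},
    {"delta_pos": [-0.1493,-0.1293,0],"turn": [0,0,0],"fingers": 0},
    {"delta_pos": [-0.2,-0.1733,0],"turn": [0,0,0],"fingers": 0},
    {"delta_pos": [-0.2533,-0.22,0],"turn": [0,0,0],"fingers": 0},
    {"delta_pos": [-0.3053,-0.2647,0],"turn": [0,0,0],"fingers": 0},
    {"delta_pos": [-0.3053,-0.2647,0.0533],"turn": [0,0,0],"fingers": 0},
    {"delta_pos": [-0.3053,-0.2647,0.0933],"turn": [0,0,0],"fingers": 0},
    {"delta_pos": [-0.3053,-0.2647,0.0933],"turn": [0,0,0],"fingers": 0},
    {"delta_pos": [-0.3053,-0.2647,0.0933],"turn": [0,0,0],"fingers": 0},
  ],
)

```text
clock: 26.62
position: [0.4247, -0.1847, 0.1006]
ee_rot: [0.681, 0.732, 0.0, 0.0]
ft_force: [0.5, 0.3, 0.6]
grip_width: 1.002
grasp_force: 0.0
```

```bash
python3 - <<'E'
from h import *
o=get_obs();c=camera("wrist");W=wcloud(c,o["position"],o["ee_rot"]);z=W[...,2]
d=np.hypot(W[...,0]-.424,W[...,1]+.185);m=(d<.045)&(z>.044)&(z<.06);print("coup",fit(W,m))
W=cloud(camera("scene"));z=W[...,2];d=np.hypot(W[...,0]-.424,W[...,1]+.185);m=(d<.045)&(z>.044)&(z<.06);print("coup",fit(W,m))
to(.4235,-.185,.028)
E
```

```text
coup [ 4.218e-01 -1.835e-01  6.420e-02  5.100e-02  4.366e+03  4.218e-01
 -1.824e-01]
coup [ 4.231e-01 -1.832e-01  6.590e-02  5.070e-02  4.000e+02  4.246e-01
 -1.814e-01]
pos [ 0.425 -0.185  0.101] tool delta [ 0.0002 -0.0016  0.073 ] toolz [ 1.5e-03 -9.0e-04 -1.0e+00] tool y yaw 4.12
```

Use centre (.423, -.184).

Converted, 0.073 m / 0.75 = 0.0973, 0.055 m / 0.75 = 0.0733.

>>> move_arm(
  plan=[
    {"delta_pos": [0.0013,-0.002,0.04],"turn": [0,0,0],"fingers": 0},
    {"delta_pos": [0.0013,-0.002,0.0733],"turn": [0,0,0],"fingers": 0},
    {"delta_pos": [0.0013,-0.002,0.0973],"turn": [0,0,0],"fingers": 0},
    {"delta_pos": [0.0013,-0.002,0.0973],"turn": [0,0,0],"fingers": 0},
    {"delta_pos": [0.0013,-0.002,0.0973],"turn": [0,0,0],"fingers": 0.45},
    {"delta_pos": [0.0013,-0.002,0.0973],"turn": [0,0,0],"fingers": 0.45},
    {"delta_pos": [0.0013,-0.002,0.0973],"turn": [0,0,0],"fingers": 0.45},
    {"delta_pos": [0.0013,-0.002,0.0973],"turn": [0,0,0],"fingers": 0.45},
  ],
  force=35,
)

```text
clock: 27.72
position: [0.4235, -0.1843, 0.0282]
ee_rot: [0.681, 0.732, 0.0, 0.001]
ft_force: [-0.5, 1.7, 5.6]
grip_width: 0.738
grasp_force: 37.5
```

```bash
python3 - <<'E'
from h import *
to(.5988,.1622,.14)
E
```

```text
pos [ 0.4235 -0.1843  0.0282] tool delta [ 0.3329  0.1998 -0.112 ] toolz [ 0.0016 -0.0013 -1.    ] tool y yaw 4.09
```

Converted, 0.333 m / 0.75 = 0.444, 0.285 m / 0.75 = 0.38.

>>> move_arm(
  plan=[
    {"delta_pos": [0,0,-0.04],"turn": [0,0,0],"fingers": 0.45},
    {"delta_pos": [0,0,-0.1067],"turn": [0,0,0],"fingers": 0.45},
    {"delta_pos": [0.0267,0.016,-0.1533],"turn": [0,0,0],"fingers": 0.45},
    {"delta_pos": [0.08,0.048,-0.1533],"turn": [0,0,0],"fingers": 0.45},
    {"delta_pos": [0.14,0.084,-0.1533],"turn": [0,0,0],"fingers": 0.45},
    {"delta_pos": [0.2,0.12,-0.1533],"turn": [0,0,0],"fingers": 0.45},
    {"delta_pos": [0.26,0.156,-0.1533],"turn": [0,0,0],"fingers": 0.45},
    {"delta_pos": [0.32,0.192,-0.1533],"turn": [0,0,0],"fingers": 0.45},
    {"delta_pos": [0.38,0.228,-0.1533],"turn": [0,0,0],"fingers": 0.45},
    {"delta_pos": [0.444,0.2667,-0.1533],"turn": [0,0,0],"fingers": 0.45},
    {"delta_pos": [0.444,0.2667,-0.1533],"turn": [0,0,0],"fingers": 0.45},
    {"delta_pos": [0.444,0.2667,-0.1533],"turn": [0,0,0],"fingers": 0.45},
  ],
)

```text
clock: 29.22
position: [0.5983, 0.1622, 0.1421]
ee_rot: [0.681, 0.732, -0.0, 0.0]
ft_force: [0.2, -0.8, -1.2]
grip_width: 0.734
grasp_force: 39.5
```

```bash
python3 - <<'E'
from h import *
to(.5988,.1622,.044)
E
```

```text
pos [0.5983 0.1622 0.1421] tool delta [0.     0.0005 0.0981] toolz [ 1.e-04 -5.e-04 -1.e+00] tool y yaw 4.11
```

Converted, 0.0985 m / 0.75 = 0.1313, 0.095 m / 0.75 = 0.1267.

>>> move_arm(
  plan=[
    {"delta_pos": [0,0,0.0533],"turn": [0,0,0],"fingers": 0.45},
    {"delta_pos": [0,0,0.0933],"turn": [0,0,0],"fingers": 0.45},
    {"delta_pos": [0,0,0.1173],"turn": [0,0,0],"fingers": 0.45},
    {"delta_pos": [0,0,0.1267],"turn": [0,0,0],"fingers": 0.45},
    {"delta_pos": [0,0,0.1313],"turn": [0,0,0],"fingers": 0.45},
    {"delta_pos": [0,0,0.1313],"turn": [0,0,0],"fingers": 0.45},
    {"delta_pos": [0,0,0.1313],"turn": [0,0,0],"fingers": 0.45},
  ],
)

```text
clock: 30.1
position: [0.5987, 0.1627, 0.0441]
ee_rot: [0.681, 0.732, 0.0, 0.0]
ft_force: [0.5, 0.0, -1.8]
grip_width: 0.741
grasp_force: 39.5
```

Converted, -0.2 m / 0.75 = -0.2667, -0.16 m / 0.75 = -0.2133.

>>> move_arm(
  plan=[
    {"delta_pos": [0,0,0],"turn": [0,0,0],"fingers": 0.2},
    {"delta_pos": [0,0,0],"turn": [0,0,0],"fingers": 0.12},
    {"delta_pos": [0,0,0],"turn": [0,0,0],"fingers": 0.07},
    {"delta_pos": [0,0,0],"turn": [0,0,0],"fingers": 0.07},
    {"delta_pos": [0,0,-0.0267],"turn": [0,0,0],"fingers": 0.07},
    {"delta_pos": [0,0,-0.08],"turn": [0,0,0],"fingers": 0.07},
    {"delta_pos": [0,0,-0.1467],"turn": [0,0,0],"fingers": 0.07},
    {"delta_pos": [0,0,-0.2133],"turn": [0,0,0],"fingers": 0.07},
    {"delta_pos": [0,-0.08,-0.2667],"turn": [0,0,0],"fingers": 0.07},
    {"delta_pos": [0,-0.16,-0.2667],"turn": [0,0,0],"fingers": 0.07},
    {"delta_pos": [0,-0.2,-0.2667],"turn": [0,0,0],"fingers": 0.07},
    {"delta_pos": [0,-0.2,-0.2667],"turn": [0,0,0],"fingers": 0.07},
  ],
)

```text
clock: 31.6
position: [0.4471, 0.152, 0.2448]
ee_rot: [0.681, 0.732, -0.0, 0.002]
ft_force: [0.9, 0.2, -0.1]
grip_width: 0.93
grasp_force: 0.0
```

```bash
python3 - <<'E'
from h import *
print(get_obs()["position"],get_obs()["clock"])
O={"coupling":(.6038,.1626,.052),"cap":(.6113,.0578,.038),"socket":(.6188,-.0469,.052),"nut":(.6263,-.1516,.038),"iron":(.6338,-.2564,.030)}
ex=np.array([.9974,.0715]);ey=np.array([-.0715,.9974])
c=camera("top");cv2.imwrite("pics/t9.png",c["color"][:,:,::-1]);s=camera("scene")
for n,W in(("top",cloud(c)),("scene",cloud(s))):
    for k,(x,y,h) in O.items():
        D=W[...,:2]-[x,y];X=D@ex;Y=D@ey;z=W[...,2]
        m=(abs(X)<.055)&(abs(Y)<.042)&(abs(z-.0148-h)<.006)
        if m.sum()<20: print(n,k,"-");continue
        f=fit(W,m);q=f[:2]-[x,y];print(n,k,"bin xy",(q@ex).round(4),(q@ey).round(4),"dia",f[2],"top err",(f[3]-.0148-h).round(4))
E
```

```text
[0.44708022 0.15201556 0.24480611] 31.6
top coupling bin xy -0.0066 -0.001 dia 0.0652 top err -0.0004
top cap bin xy -0.0055 -0.0013 dia 0.0539 top err -0.0001
top socket bin xy -0.0061 0.0004 dia 0.066 top err -0.0005
top nut bin xy -0.0062 -0.0013 dia 0.0539 top err -0.0006
top iron bin xy -0.0052 -0.0015 dia 0.0418 top err -0.0005
scene coupling bin xy -0.0046 0.0009 dia 0.0647 top err -0.0003
scene cap bin xy -0.0042 0.0012 dia 0.0546 top err 0.0
scene socket bin xy -0.0052 0.0022 dia 0.0663 top err -0.0004
scene nut bin xy -0.0045 0.0017 dia 0.0543 top err -0.0006
scene iron bin xy -0.0036 0.0012 dia 0.0423 top err -0.0002
```

View pics/t9.png

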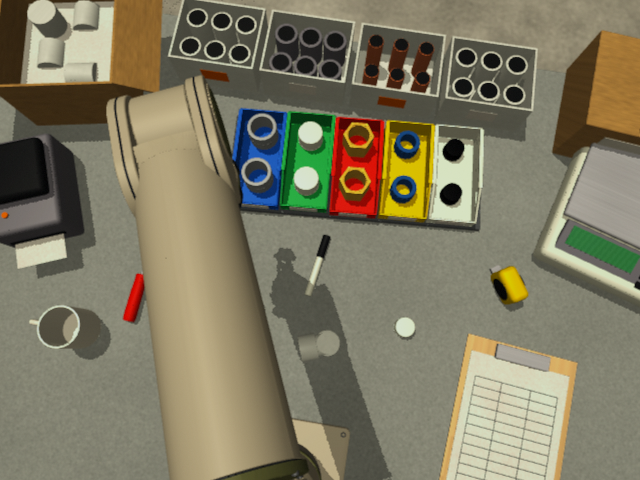

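All five stand upright in their own bins: coupling (257,175), cap (306,180), socket (355,184), nut (403,189), iron cap (451,194). The arm is clear of everything.

```bash
python3 -c "from workcell import *; print(hand_in())"
```

```text
the job is handed in; nothing more can be done
None
```

All five fittings stand upright in their own kind's bins, each measured within about 7 mm of its bin origin, and the job is handed in at about 32 s with no verdict returned.

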